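# Turn the brooch display until the flower brooch faces front

### The arm

A 6-joint arm with a two-finger parallel gripper is mounted at the origin on the work surface; the furniture and walls round the work are solid. World frame = base frame: x ahead of the robot, y to its left, z up, the work surface at z = 0. Lengths are in mm, angles in rad, forces in N, time in s.
With the tool pointing down it reaches from about 350 to 925 mm from the base axis. Payload 6.4 kg.
Tool frame: the origin (TCP) lies at the centre of the arm's flange, where the gripper is bolted on; the fingertips stand 199 mm ahead of it and the grasp point (between the pads) lies 180 mm ahead of it; z points along the fingers, y is the line along which they close (so a half turn about z gives the same grasp; the last joint's range is limited). The gripper opens to 94 mm and grips with 3 to 60 N. Pads are 16 mm wide; open, the fingers measure 119 mm over their backs; the gripper's body (75 mm by 177 mm) begins 78 mm behind the grasp point.
Start: joints at [0.944, 0.245, 1.558, -0, 1.339, -0.174], TCP at [284.365, 584.51, 404.655] pointing down, gripper open.
Joint ranges: [-3.13, 3.13], [-1.02, 2.26], [0.13, 2.54], [-0.95, 4.09], [0.21, 2.88], [-2.74, 2.74]. Speed limits (rad/s): [2.57, 2.57, 3.14, 3.14, 3.14, 3.14].

### API

Orientations are given as a unit quaternion [x, y, z, w].
In Python, from station import * gives the robot as it stands. The module is installed in compiled form; this text tells all that it offers.
- The arm moves only by the tool step_arm, never from a script. Its argument "moves" is a list that holds one entry, the list of rows, each a list of 6 numbers: the shift along the tool's x, y, z as a fraction of full scale, then the turn, a rotation vector about the tool's x, y, z as a fraction of full scale. In form: [[[dx, dy, dz, rx, ry, rz], ...]]. A call has 1 to 12 rows; each row shifts and turns the commanded pose from where the row before left it, along the tool's axes as they then stand; what a row does not reach is not made up. Full scale, the value 1, is 20 mm for a shift and 0.5 rad for a turn. A row lasts 1/12 s, in which the tool goes at most 41.7 mm and 7.16 degrees, less where a joint would pass 70% of its speed; a pose out of reach is approached as far as the arm can. A call with a number of a shift or a turn outside -1 to 1 is refused whole. A call with a gripper value outside its range is refused whole. "gripper" is the opening, from 0 (shut) to 1 (fully open), set as the call begins (left out, the last holds). The fingers move at their own pace and stop on an object; the grip force is fixed at half the most. Time passes only in rows, so rows that do not move let the fingers close. It gives the time, the measured TCP pose, the force, the opening and the grip force at its end, in the units of the state.
- get_obs(): the state, without advancing time (a new reading comes with each control period).
- get_image(name): name is "side" or "top"; returns a dict with "frame" (480x640x3 uint8, red, green, blue), "z_map" (480x640 float32, mm along the optical axis (not along the pixel's ray), 0 where there is no reading), "fx", "fy", "cx", "cy" (pixels), "cam_to_world" (4x4, takes a point from camera to world coordinates). Camera axes: x right, y up, looking along -z (the intrinsics and any distortion apply to the point x, -y, -z); pixel columns grow to the right and rows downward; lengths in mm; the calibration is good to about 2 mm. A picture is of the moment at which its call begins.
- hand_in(): hands the job in; it is judged then, once.
The state is a dict: "time_s": time; "qpos": joint angles; "qvel": joint speeds; "effort": joint torques, N m; "tcp_pos": TCP position; "ee_rot": TCP orientation; "wrist_force": force on the tool from outside, world axes, zero at the start; "ft_torque": the same for the moment, N m; "gripper_width": opening from 0.0 (shut) to 1.0 (fully open); "gripper_force": force on a finger pad.
Only numpy, scipy, OpenCV 4.12 (cv2) and the standard library are available. Lean on these libraries where they do the work, as an engineer would, in place of code of your own. Each camera call takes 0.05 s, during which the arm holds its last target. There are 200 camera calls.

### The job

Turn the round brooch display by gently and slowly pushing the knobs on its rim with a fingertip, until the pink flower brooch stands at the front, in line with the brass arrow on the table. Do not touch or pick up any of the brooches, and leave the other wares on the table where they are. Leave the display standing still.

Things in the scene. Friction and masses are not known exactly. Their poses are not given: they have to be found in the camera images.
- stand: display stand, fixed: a round dark wooden foot, 112 mm across, under a turning plate. Origin: on the turning axis at table height; z up. Its front is its -x direction (roughly towards the robot), marked by a flat brass arrow on the table, 5 mm high, running out from the foot to 178 mm from the axis, its head (142 to 178 mm) pointing outwards. Slats 7 mm high may lie fixed beside it
- turntable (a joint): brown wooden plate with a pale middle, 200 mm across, top 34 mm above the table, flat brass stud in its centre. Value in rad, counter-clockwise from above positive. Turns many times both ways under about 1 N of push at a knob and stops within 2 degrees when let go. The brooches lie loose on it, in no fixed relation to this value, and ride along with it
- knob0 (a point): point on the middle line of one of six dark wooden knobs sticking straight out of the plate's rim every 60 degrees (this: plate angle 0), 122 mm from the axis, 27 mm above the table. Knobs are level and round, 20 mm thick (17 to 37 mm above the table), thick part 100 to 137 mm from the axis. A fingertip set down between two knobs can push one sideways
- knob1 (a point): the same for the knob at plate angle 60 degrees
- knob2 (a point): the same for the knob at plate angle 120 degrees
- knob3 (a point): the same for the knob at plate angle 180 degrees
- knob4 (a point): the same for the knob at plate angle 240 degrees
- knob5 (a point): the same for the knob at plate angle 300 degrees
- flower_brooch: brooch in the shape of a pink flower with a red middle on a dark bar, 38 x 52 x 13 mm, loose on the plate 55 to 71 mm from its axis and at least 45 degrees round from the front at the start. Origin: centre of its underside, 34 mm above the table; z up.
- blue_brooch: round blue brooch with a pink dot, 36 mm across, 12 mm high, loose on the plate. Origin: centre of its underside
- wood_brooch: round light brown wooden brooch with a dark dot, 36 mm across, 12 mm high, loose on the plate. Origin: centre of its underside
- bird_brooch: light brown wooden brooch in the shape of a bird, 24 x 54 x 12 mm, loose on the plate. Origin: centre of its underside
- giraffe: yellow spotted giraffe figure, 28 x 107 x 191 mm, bystander at the right; origin: centre of its underside
- stool: miniature stool with black seat, 68 mm across, 58 mm high, bystander in the middle; origin: centre of its underside
- yellow_rooster: yellow carved rooster, 58 x 121 x 172 mm, bystander at the right; origin: centre of its underside
- parasol: green miniature parasol, 43 mm across, 84 mm high, bystander at the right; origin: centre of its underside
- figure: black carved pair of people, 45 x 65 x 130 mm, bystander at the right; origin: centre of its underside
- bracelet: red and green bead bracelet, 68 mm across, 12 mm high, lying flat, bystander in the middle; origin: centre of its underside

How it is judged (in metres and radians):
On the way:
1. a finger pushes the display (contact force between the fingers and stand above 0.2 N).
At the end, for the whole second after the job is handed in: the centre of the flower brooch lies on the front side of the plate, within 12 mm of the line from the turning axis through the brass arrow; the plate is at rest; all four brooches lie flat on the plate (y of flower_brooch in the frame of stand between -0.012 and 0.012 m and x of flower_brooch in the frame of stand below -0.04 m and velocity of joint turntable between -0.05 and 0.05 rad/s and z of flower_brooch in the frame of stand between 0.03 and 0.04 m and horizontal distance between each of flower_brooch, blue_brooch, wood_brooch, bird_brooch and stand below 0.1 m and z of blue_brooch in the frame of stand between 0.03 and 0.04 m and z of wood_brooch in the frame of stand between 0.03 and 0.04 m and z of bird_brooch in the frame of stand between 0.03 and 0.04 m); the robot touches nothing.
It fails at once if the robot touches a brooch (contact force between any of the arm, the fingers and flower_brooch above 0.3 N or contact force between any of the arm, the fingers and blue_brooch above 0.3 N or contact force between any of the arm, the fingers and wood_brooch above 0.3 N or contact force between any of the arm, the fingers and bird_brooch above 0.3 N).
It fails at once if a brooch is lifted off the plate or falls off it (z of any of flower_brooch, blue_brooch, wood_brooch, bird_brooch in the frame of stand above 0.046 m or z of any of flower_brooch, blue_brooch, wood_brooch, bird_brooch in the frame of stand below 0.025 m).
It fails at once if the plate is spun fast (over 2 rad/s) (velocity of joint turntable above 2 rad/s or velocity of joint turntable below -2 rad/s).
It fails at once if the stand is pushed or squeezed hard (over 20 N) (contact force between any of the fingers, the arm and stand above 20 N).
It fails at once if a bystander is moved more than 20 mm or knocked over (distance of any of giraffe, stool, yellow_rooster, parasol, figure, bracelet from where it was at the start of the episode above 0.02 m or angle between any of giraffe, stool, yellow_rooster, parasol, figure, bracelet's own z axis and vertical above 0.4 rad).
It also fails if it takes over 48 s, if anything falls off the work surface, if the arm or the gripper's body presses on something with over 40 N, if the wrist force passes 120 N, or if a joint passes its speed limit or range.

## Working session

There is one attempt and no reset: what is moved stays moved. The work goes in short steps, Python scripts to look and compute and a tool call to move; the robot and the scene stay as the last step left them, time stands still between calls to the robot, and variables do not carry over. Pictures are saved under pics/ and viewed, at most 10 in all, crops included, and the job is handed in when it is done.

Besides the shell and the picture viewer there is one more tool, called after ">>>" as name(argument=value, ...), one argument or row to a line, values as JSON. step_arm: Moves the arm, as the interface text tells. Shift numbers are shares of 20 mm and turn numbers shares of 0.5 rad, none past 1 either way. Its arguments: {"type":"object","properties":{"moves":{"type":"array","items":{"type":"array","items":{"type":"array","items":{"type":"number","minimum":-1,"maximum":1}}}},"gripper":{"type":"number"}},"required":["moves"]}

```bash
mkdir -p pics; cat > h.py <<'E'
from station import *
import numpy as np, cv2
def snap(n,f):
    d=get_image(n); cv2.imwrite(f,d["frame"][:,:,::-1]); np.savez(f+'.npz',**d); return d
def px(d,u,v,z=None):
    "world point at pixel; plane height z, else depth"
    T=np.array(d["cam_to_world"]); r=np.array([(u-d["cx"])/d["fx"],-(v-d["cy"])/d["fy"],-1.])
    if z is None: s=d["z_map"][int(v),int(u)]
    else: s=(z-T[2,3])/(T[:3,:3]@r)[2]
    return T[:3,:3]@(r*s)+T[:3,3]
E
python3 - <<'E'
from h import *
for n in("top","side"):
    d=snap(n,f"pics/{n}0.png"); print(n,d["fx"],d["cx"],d["cy"],np.round(d["cam_to_world"],3).tolist(),[k for k in d])
o=get_obs();print(o)
E
```

```text
top 468.4719484034339 318.83131007447946 238.2606466273369 [[0.021, 0.99, -0.142, 346.133], [-1.0, 0.023, 0.009, 4.26], [0.012, 0.142, 0.99, 1209.868], [0.0, 0.0, 0.0, 1.0]] ['frame', 'z_map', 'fx', 'fy', 'cx', 'cy', 'cam_to_world']
side 553.9572752417628 324.5816087485399 242.24069772327547 [[-0.972, 0.146, -0.186, 278.34], [-0.236, -0.667, 0.706, 1004.266], [-0.021, 0.73, 0.683, 998.831], [0.0, 0.0, 0.0, 1.0]] ['frame', 'z_map', 'fx', 'fy', 'cx', 'cy', 'cam_to_world']
{'time_s': 0.1, 'qpos': array([ 9.43877083e-01,  2.45746928e-01,  1.55883654e+00,  7.46454110e-06,
        1.33870454e+00, -1.74109244e-01]), 'qvel': array([ 0.00063515, -0.00204005, -0.00277129, -0.00055833, -0.00185365,
        0.00087911]), 'effort': array([ 5.84647296e-04, -4.16908622e+01, -3.15528202e+01,  6.86839479e-02,
        3.09383310e-02, -3.02586022e-05]), 'tcp_pos': array([284.25913159, 584.34005026, 403.68341966]), 'ee_rot': array([ 2.24476486e-01,  9.74479137e-01, -7.79173157e-04, -3.33845100e-04]), 'wrist_force': array([-0.39140508,  0.0442028 , -0.39608042]), 'ft_torque': array([0.00114291, 0.02091631, 0.03767819]), 'gripper_force': 0.0, 'gripper_width': 0.9998677990637008}
```

View pics/top0.png

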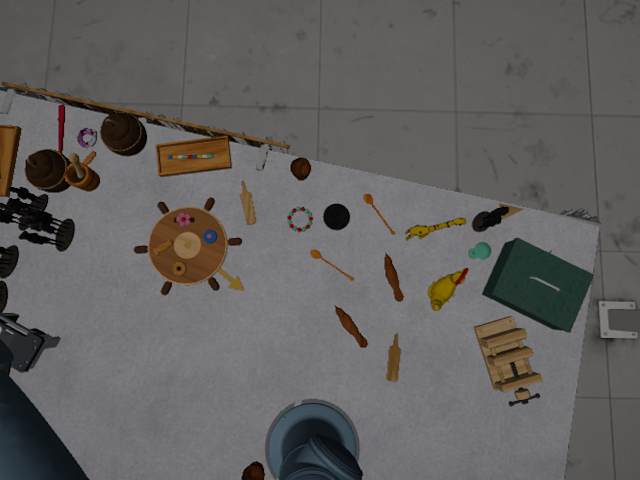

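View pics/side0.png

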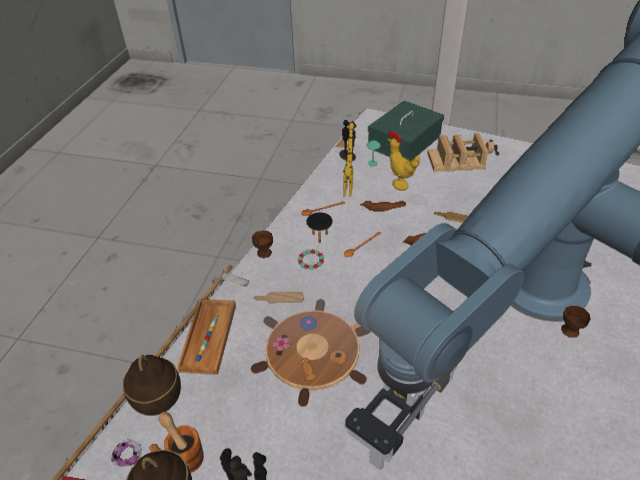

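The top view shows the display at about (188,246), the flower at (184,218), and the arrow tip at (243,290). The gripper is at the lower left. I'll enlarge the display to read it more closely.

```bash
python3 - <<'E'
from h import *
d=np.load("pics/top0.png.npz"); f=d["frame"][180:310,120:290,::-1]
cv2.imwrite("pics/c0.png",cv2.resize(f,None,fx=4.6,fy=4.6,interpolation=cv2.INTER_CUBIC))
E
```

```text
(no output)
```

View pics/c0.png

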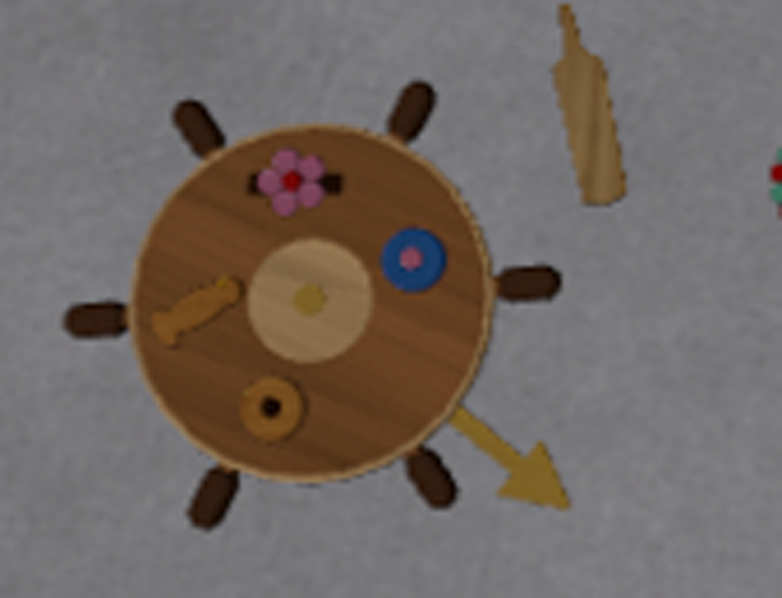

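The enlarged crop shows the centre stud at (310,300), the flower's middle at (292,181) and the arrow tip at (569,508). The knobs are at about (530,283), (412,112), (198,128), (96,320), (213,498) and (432,478).

```bash
cat >> h.py <<'E'
def P(d,x,y,z,s=4.6,o=(120,180)): return px(d,o[0]+(x+.5)/s-.5,o[1]+(y+.5)/s-.5,z)
E
python3 - <<'E'
from h import *
d=np.load("pics/top0.png.npz")
c=P(d,310,300,34); print("c",c.round(1))
for n,x,y,z in[("flower",292,181,44),("tip",569,508,5),("k",530,283,35),("k",412,112,35),("k",198,128,35),("k",96,320,35),("k",213,498,35),("k",432,478,35)]:
    p=P(d,x,y,z); v=p-c; print(n,p.round(1),np.hypot(*v[:2]).round(1),np.degrees(np.arctan2(v[1],v[0])).round(1))
from scipy.spatial.transform import Rotation as R
o=get_obs();print(R.from_quat(o["ee_rot"]).as_matrix().round(3))
E
```

```text
c [490.7 325.8  34. ]
flower [554.9 336.9  44. ] 65.2 9.8
tip [381.3 183.4   5. ] 179.6 -127.5
k [502.7 205.7  35. ] 120.7 -84.3
k [597.  275.5  35. ] 117.5 -25.3
k [585.1 393.2  35. ] 116.0 35.5
k [476.9 441.4  35. ] 116.4 96.8
k [381.6 371.2  35. ] 118.1 157.4
k [395.  253.7  35. ] 119.8 -143.0
[[-0.899  0.437 -0.001]
 [ 0.437  0.899 -0.001]
 [ 0.    -0.002 -1.   ]]
```

>>> step_arm(
  moves=[
    [[-0.85, -0.42, 0, 0, 0, 0], [-0.85, -0.42, 0, 0, 0, 0], [-0.85, -0.42, 0, 0, 0, 0], [-0.85, -0.42, 0, 0, 0, 0], [-0.85, -0.42, 0, 0, 0, 0], [-0.85, -0.42, 0, 0, 0, 0], [-0.85, -0.42, 0, 0, 0, 0], [-0.85, -0.42, 0, 0, 0, 0], [-0.85, -0.42, 0, 0, 0, 0], [-0.85, -0.42, 0, 0, 0, 0], [-0.85, -0.42, 0, 0, 0, 0], [-0.85, -0.42, 0, 0, 0, 0]],
  ],
  gripper=0,
)

```text
time_s: 1.1
tcp_pos: [424.1, 403.7, 404.1]
ee_rot: [0.224, 0.974, -0.0, -0.0]
wrist_force: [0.2, 0.4, -0.5]
gripper_width: 0.188
gripper_force: 0.0
```

>>> step_arm(
  moves=[
    [[-0.85, -0.42, 0, 0, 0, 0], [-0.85, -0.42, 0, 0, 0, 0], [-0.85, -0.42, 0, 0, 0, 0], [-0.85, -0.42, 0, 0, 0, 0], [-0.85, -0.42, 0, 0, 0, 0], [-0.85, -0.42, 0, 0, 0, 0], [-0.85, -0.42, 0, 0, 0, 0], [-0.85, -0.42, 0, 0, 0, 0], [-0.85, -0.42, 0, 0, 0, 0], [-0.85, -0.42, 0, 0, 0, 0], [-0.4, -0.2, 0, 0, 0, 0], [0, 0, 0, 0, 0, 0]],
  ],
)

```text
time_s: 2.1
tcp_pos: [546.0, 246.4, 404.2]
ee_rot: [0.226, 0.974, -0.0, -0.0]
wrist_force: [0.1, -0.2, -0.7]
gripper_width: 0.001
gripper_force: 0.0
```

>>> step_arm(
  moves=[
    [[-0.6, -0.25, 0.5, 0, 0, 0], [-0.55, -0.25, 0.9, 0, 0, 0], [0, 0, 0.9, 0, 0, 0], [0, 0, 0.9, 0, 0, 0], [0, 0, 0.9, 0, 0, 0], [0, 0, 0.9, 0, 0, 0], [0, 0, 0.9, 0, 0, 0], [0, 0, 0.9, 0, 0, 0], [0, 0, 0.9, 0, 0, 0], [0, 0, 0.9, 0, 0, 0], [0, 0, 0.6, 0, 0, 0], [0, 0, 0.15, 0, 0, 0]],
  ],
)

```text
time_s: 3.1
tcp_pos: [560.2, 228.6, 214.5]
ee_rot: [0.224, 0.975, -0.001, -0.002]
wrist_force: [-0.6, -0.6, -0.5]
gripper_width: 0.004
gripper_force: 0.0
```

```bash
cat >plan.py <<'E'
import sys
from h import *
from scipy.spatial.transform import Rotation as R
a0,a1,n=float(sys.argv[1]),float(sys.argv[2]),int(sys.argv[3]); r=float(sys.argv[4]) if len(sys.argv)>4 else 122
o=get_obs(); p=o["tcp_pos"]; M=R.from_quat(o["ee_rot"]).as_matrix(); c=np.array([490.7,325.8])
v=p[:2]-c; print(p.round(1),np.hypot(*v).round(1),np.degrees(np.arctan2(v[1],v[0])).round(1)%360,o["wrist_force"].round(1))
a=np.radians(np.linspace(a0,a1,n+1)); q=np.c_[c+r*np.c_[np.cos(a),np.sin(a)],0*a]
D=np.diff(q,axis=0)@M/20
for i in range(0,n,12): print([[round(x,2) for x in y[:2]]+[0]*4 for y in D[i:i+12]])
E
python3 plan.py 306 160 72
```

```text
[560.2 228.6 214.5] 119.5 305.6 [-0.6 -0.6 -0.5]
[[np.float64(0.11), np.float64(-0.19), 0, 0, 0, 0], [np.float64(0.11), np.float64(-0.18), 0, 0, 0, 0], [np.float64(0.12), np.float64(-0.18), 0, 0, 0, 0], [np.float64(0.12), np.float64(-0.18), 0, 0, 0, 0], [np.float64(0.13), np.float64(-0.17), 0, 0, 0, 0], [np.float64(0.14), np.float64(-0.17), 0, 0, 0, 0], [np.float64(0.14), np.float64(-0.16), 0, 0, 0, 0], [np.float64(0.15), np.float64(-0.16), 0, 0, 0, 0], [np.float64(0.15), np.float64(-0.15), 0, 0, 0, 0], [np.float64(0.16), np.float64(-0.15), 0, 0, 0, 0], [np.float64(0.16), np.float64(-0.14), 0, 0, 0, 0], [np.float64(0.17), np.float64(-0.13), 0, 0, 0, 0]]
[[np.float64(0.17), np.float64(-0.13), 0, 0, 0, 0], [np.float64(0.18), np.float64(-0.12), 0, 0, 0, 0], [np.float64(0.18), np.float64(-0.12), 0, 0, 0, 0], [np.float64(0.19), np.float64(-0.11), 0, 0, 0, 0], [np.float64(0.19), np.float64(-0.1), 0, 0, 0, 0], [np.float64(0.19), np.float64(-0.1), 0, 0, 0, 0], [np.float64(0.2), np.float64(-0.09), 0, 0, 0, 0], [np.float64(0.2), np.float64(-0.08), 0, 0, 0, 0], [np.float64(0.2), np.float64(-0.0
[... 1868 characters left out ...]
 0], [np.float64(0.12), np.float64(0.18), 0, 0, 0, 0], [np.float64(0.11), np.float64(0.18), 0, 0, 0, 0]]
[[np.float64(0.11), np.float64(0.19), 0, 0, 0, 0], [np.float64(0.1), np.float64(0.19), 0, 0, 0, 0], [np.float64(0.09), np.float64(0.2), 0, 0, 0, 0], [np.float64(0.08), np.float64(0.2), 0, 0, 0, 0], [np.float64(0.08), np.float64(0.2), 0, 0, 0, 0], [np.float64(0.07), np.float64(0.2), 0, 0, 0, 0], [np.float64(0.06), np.float64(0.21), 0, 0, 0, 0], [np.float64(0.06), np.float64(0.21), 0, 0, 0, 0], [np.float64(0.05), np.float64(0.21), 0, 0, 0, 0], [np.float64(0.04), np.float64(0.21), 0, 0, 0, 0], [np.float64(0.03), np.float64(0.21), 0, 0, 0, 0], [np.float64(0.03), np.float64(0.21), 0, 0, 0, 0]]
```

>>> step_arm(
  moves=[
    [[0.1, -0.2, 0, 0, 0, 0], [0.11, -0.2, 0, 0, 0, 0], [0.12, -0.2, 0, 0, 0, 0], [0.12, -0.18, 0, 0, 0, 0], [0.13, -0.18, 0, 0, 0, 0], [0.14, -0.17, 0, 0, 0, 0], [0.14, -0.16, 0, 0, 0, 0], [0.15, -0.16, 0, 0, 0, 0], [0.15, -0.15, 0, 0, 0, 0], [0.16, -0.15, 0, 0, 0, 0], [0.16, -0.14, 0, 0, 0, 0], [0.17, -0.13, 0, 0, 0, 0]],
  ],
)

```text
time_s: 4.1
tcp_pos: [513.9, 206.6, 217.8]
ee_rot: [0.224, 0.974, 0.0, 0.0]
wrist_force: [0.4, 1.3, 1.3]
gripper_width: 0.005
gripper_force: 0.3
```

```bash
python3 plan.py 280 279 1
```

```text
[513.9 206.6 217.8] 121.4 281.0 [0.4 1.3 1.3]
[[np.float64(0.09), np.float64(-0.06), 0, 0, 0, 0]]
```

>>> step_arm(
  moves=[
    [[0.17, -0.13, 0, 0, 0, 0], [0.18, -0.12, 0, 0, 0, 0], [0.18, -0.12, 0, 0, 0, 0], [0.19, -0.11, 0, 0, 0, 0], [0.19, -0.1, 0, 0, 0, 0], [0.19, -0.1, 0, 0, 0, 0], [0.2, -0.09, 0, 0, 0, 0], [0.2, -0.08, 0, 0, 0, 0], [0.2, -0.08, 0, 0, 0, 0], [0.2, -0.07, 0, 0, 0, 0], [0.21, -0.06, 0, 0, 0, 0], [0.21, -0.05, 0, 0, 0, 0]],
  ],
)

```text
time_s: 5.1
tcp_pos: [462.4, 207.1, 217.7]
ee_rot: [0.224, 0.974, -0.0, 0.0]
wrist_force: [0.4, 0.4, -0.0]
gripper_width: 0.004
gripper_force: 0.3
```

```bash
python3 plan.py 256 254 1; python3 - <<'E'
from h import *
d=snap("top","pics/t1.png"); f=d["frame"][180:310,120:290,::-1]
cv2.imwrite("pics/c1.png",cv2.resize(f,None,fx=4.6,fy=4.6,interpolation=cv2.INTER_CUBIC))
E
```

```text
[462.4 207.1 217.7] 122.1 256.6 [ 0.4  0.4 -0. ]
[[np.float64(0.21), np.float64(-0.04), 0, 0, 0, 0]]
```

View pics/c1.png

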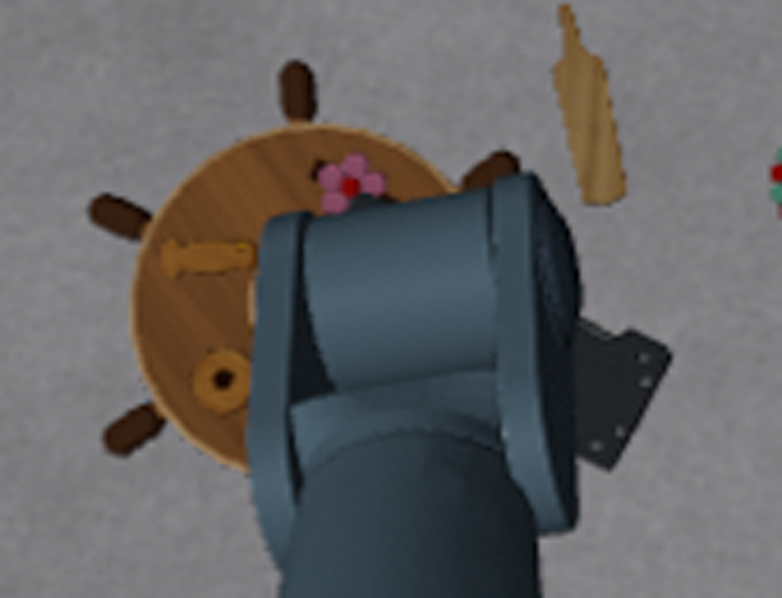

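The view shows the display turned about 29° clockwise. The flower is now at (350,187) and riding along, so I'll keep pushing.

>>> step_arm(
  moves=[
    [[0.21, -0.05, 0, 0, 0, 0], [0.21, -0.04, 0, 0, 0, 0], [0.21, -0.03, 0, 0, 0, 0], [0.21, -0.02, 0, 0, 0, 0], [0.22, -0.02, 0, 0, 0, 0], [0.22, -0.01, 0, 0, 0, 0], [0.22, 0, 0, 0, 0, 0], [0.22, 0.01, 0, 0, 0, 0], [0.22, 0.02, 0, 0, 0, 0], [0.21, 0.02, 0, 0, 0, 0], [0.21, 0.03, 0, 0, 0, 0], [0.21, 0.04, 0, 0, 0, 0]],
  ],
)

```text
time_s: 6.15
tcp_pos: [415.8, 228.8, 217.6]
ee_rot: [0.224, 0.974, -0.0, -0.0]
wrist_force: [0.9, 0.0, 0.1]
gripper_width: 0.003
gripper_force: 0.4
```

>>> step_arm(
  moves=[
    [[0.21, 0.05, 0, 0, 0, 0], [0.21, 0.05, 0, 0, 0, 0], [0.21, 0.06, 0, 0, 0, 0], [0.21, 0.07, 0, 0, 0, 0], [0.2, 0.07, 0, 0, 0, 0], [0.2, 0.08, 0, 0, 0, 0], [0.2, 0.09, 0, 0, 0, 0], [0.19, 0.1, 0, 0, 0, 0], [0.19, 0.1, 0, 0, 0, 0], [0.19, 0.11, 0, 0, 0, 0], [0.18, 0.12, 0, 0, 0, 0], [0.18, 0.12, 0, 0, 0, 0]],
  ],
)

```text
time_s: 7.15
tcp_pos: [382.2, 268.0, 217.6]
ee_rot: [0.224, 0.974, -0.0, -0.0]
wrist_force: [0.7, -1.3, 0.2]
gripper_width: 0.003
gripper_force: 0.4
```

```bash
python3 plan.py 207 160 24
```

```text
[382.2 268.  217.6] 122.9 208.0 [ 0.7 -1.3  0.2]
[[np.float64(0.16), np.float64(0.13), 0, 0, 0, 0], [np.float64(0.16), np.float64(0.13), 0, 0, 0, 0], [np.float64(0.16), np.float64(0.14), 0, 0, 0, 0], [np.float64(0.15), np.float64(0.14), 0, 0, 0, 0], [np.float64(0.15), np.float64(0.15), 0, 0, 0, 0], [np.float64(0.14), np.float64(0.15), 0, 0, 0, 0], [np.float64(0.13), np.float64(0.16), 0, 0, 0, 0], [np.float64(0.13), np.float64(0.16), 0, 0, 0, 0], [np.float64(0.12), np.float64(0.17), 0, 0, 0, 0], [np.float64(0.12), np.float64(0.17), 0, 0, 0, 0], [np.float64(0.11), np.float64(0.18), 0, 0, 0, 0], [np.float64(0.11), np.float64(0.18), 0, 0, 0, 0]]
[[np.float64(0.1), np.float64(0.18), 0, 0, 0, 0], [np.float64(0.09), np.float64(0.19), 0, 0, 0, 0], [np.float64(0.09), np.float64(0.19), 0, 0, 0, 0], [np.float64(0.08), np.float64(0.19), 0, 0, 0, 0], [np.float64(0.07), np.float64(0.2), 0, 0, 0, 0], [np.float64(0.07), np.float64(0.2), 0, 0, 0, 0], [np.float64(0.06), np.float64(0.2), 0, 0, 0, 0], [np.float64(0.05), np.float64(0.2), 0, 0, 0, 0], [np.float64(0.05), np.float64(0.2), 0, 0, 0, 0], [np.float64(0.04), np.float64(0.2), 0, 0, 0, 0], [np.float64(0.03), np.float64(0.21), 0, 0, 0, 0], [np.float64(0.03), np.float64(0.21), 0, 0, 0, 0]]
```

>>> step_arm(
  moves=[
    [[0.16, 0.13, 0, 0, 0, 0], [0.16, 0.13, 0, 0, 0, 0], [0.16, 0.14, 0, 0, 0, 0], [0.15, 0.14, 0, 0, 0, 0], [0.15, 0.15, 0, 0, 0, 0], [0.14, 0.15, 0, 0, 0, 0], [0.13, 0.16, 0, 0, 0, 0], [0.13, 0.16, 0, 0, 0, 0], [0.12, 0.17, 0, 0, 0, 0], [0.12, 0.17, 0, 0, 0, 0], [0.11, 0.18, 0, 0, 0, 0], [0.11, 0.18, 0, 0, 0, 0]],
  ],
)

```text
time_s: 8.15
tcp_pos: [369.2, 315.9, 217.7]
ee_rot: [0.224, 0.974, -0.0, -0.0]
wrist_force: [0.7, -1.9, -0.4]
gripper_width: 0.005
gripper_force: 0.3
```

>>> step_arm(
  moves=[
    [[0.1, 0.18, 0, 0, 0, 0], [0.09, 0.19, 0, 0, 0, 0], [0.09, 0.19, 0, 0, 0, 0], [0.08, 0.19, 0, 0, 0, 0], [0.07, 0.2, 0, 0, 0, 0], [0.07, 0.2, 0, 0, 0, 0], [0.06, 0.2, 0, 0, 0, 0], [0.05, 0.2, 0, 0, 0, 0], [0.05, 0.2, 0, 0, 0, 0], [0.03, 0.1, 0, 0, 0, 0], [0.02, 0.05, 0, 0, 0, 0], [0, 0, 0, 0, 0, 0]],
  ],
)

```text
time_s: 9.15
tcp_pos: [373.1, 356.1, 217.6]
ee_rot: [0.224, 0.974, 0.0, -0.0]
wrist_force: [0.3, 0.0, 0.1]
gripper_width: 0.004
gripper_force: 0.0
```

```bash
python3 plan.py 164 150 8;  python3 - <<'E'
from h import *
d=snap("top","pics/t2.png"); f=d["frame"][180:310,120:290,::-1]
cv2.imwrite("pics/c2.png",cv2.resize(f,None,fx=4.6,fy=4.6,interpolation=cv2.INTER_CUBIC))
E
```

```text
[373.1 356.1 217.6] 121.5 165.6 [0.3 0.  0.1]
[[np.float64(0.03), np.float64(0.18), 0, 0, 0, 0], [np.float64(0.02), np.float64(0.18), 0, 0, 0, 0], [np.float64(0.02), np.float64(0.19), 0, 0, 0, 0], [np.float64(0.01), np.float64(0.19), 0, 0, 0, 0], [np.float64(0.01), np.float64(0.19), 0, 0, 0, 0], [np.float64(0.0), np.float64(0.19), 0, 0, 0, 0], [np.float64(-0.0), np.float64(0.19), 0, 0, 0, 0], [np.float64(-0.01), np.float64(0.19), 0, 0, 0, 0]]
```

View pics/c2.png

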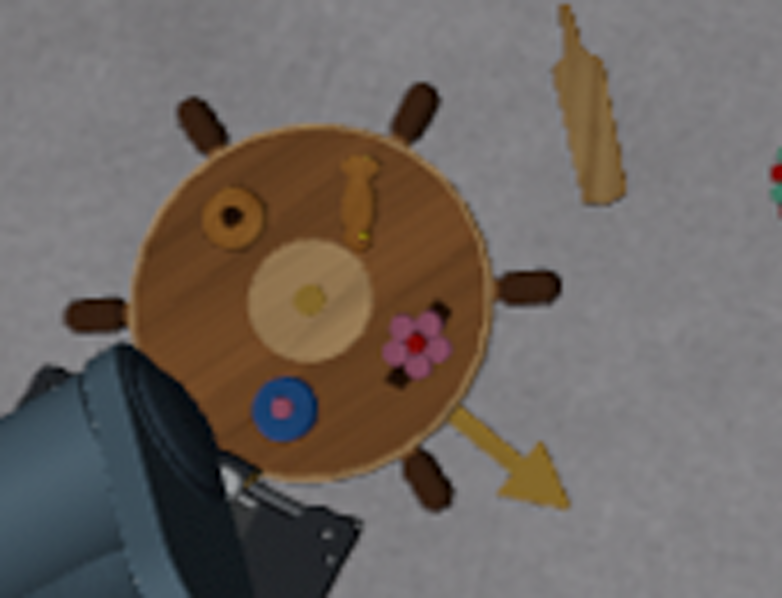

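The flower is now at (417,343) and needs some more clockwise turn to line up with the arrow.

```bash
python3 - <<'E'
from h import *
d=np.load("pics/t2.png.npz"); c=P(d,310,300,34)
v=P(d,417,343,44)-c; t=P(d,569,508,5)-c
a=lambda v:np.degrees(np.arctan2(v[1],v[0]))
print(a(v),a(t), np.hypot(*v[:2]))
E
```

```text
-110.67785322056716 -127.53950643515562 66.26921119970022
```

```bash
python3 plan.py 165.6 149 11
```

```text
[373.  356.  217.6] 121.5 165.6 [ 0.2  0.4 -0.1]
[[np.float64(0.03), np.float64(0.16), 0, 0, 0, 0], [np.float64(0.03), np.float64(0.16), 0, 0, 0, 0], [np.float64(0.02), np.float64(0.16), 0, 0, 0, 0], [np.float64(0.02), np.float64(0.16), 0, 0, 0, 0], [np.float64(0.01), np.float64(0.16), 0, 0, 0, 0], [np.float64(0.01), np.float64(0.16), 0, 0, 0, 0], [np.float64(0.0), np.float64(0.16), 0, 0, 0, 0], [np.float64(0.0), np.float64(0.16), 0, 0, 0, 0], [np.float64(-0.0), np.float64(0.16), 0, 0, 0, 0], [np.float64(-0.01), np.float64(0.16), 0, 0, 0, 0], [np.float64(-0.01), np.float64(0.16), 0, 0, 0, 0]]
```

>>> step_arm(
  moves=[
    [[0.03, 0.16, 0, 0, 0, 0], [0.03, 0.16, 0, 0, 0, 0], [0.02, 0.16, 0, 0, 0, 0], [0.02, 0.16, 0, 0, 0, 0], [0.01, 0.16, 0, 0, 0, 0], [0.01, 0.16, 0, 0, 0, 0], [0, 0.16, 0, 0, 0, 0], [0, 0.16, 0, 0, 0, 0], [0, 0.16, 0, 0, 0, 0], [0, 0.15, 0, 0, 0, 0], [-0.01, 0.1, 0, 0, 0, 0], [0, 0, 0, 0, 0, 0]],
  ],
)

```text
time_s: 10.2
tcp_pos: [386.1, 387.6, 217.7]
ee_rot: [0.224, 0.974, 0.0, 0.0]
wrist_force: [0.7, -0.5, -0.4]
gripper_width: 0.006
gripper_force: 0.0
```

```bash
python3 plan.py 164 150 1;  python3 - <<'E'
from h import *
d=snap("top","pics/t3.png"); f=d["frame"][180:310,120:290,::-1]
cv2.imwrite("pics/c3.png",cv2.resize(f,None,fx=4.6,fy=4.6,interpolation=cv2.INTER_CUBIC))
E
```

```text
[386.1 387.6 217.7] 121.5 149.4 [ 0.7 -0.5 -0.4]
[[np.float64(0.08), np.float64(1.48), 0, 0, 0, 0]]
```

View pics/c3.png

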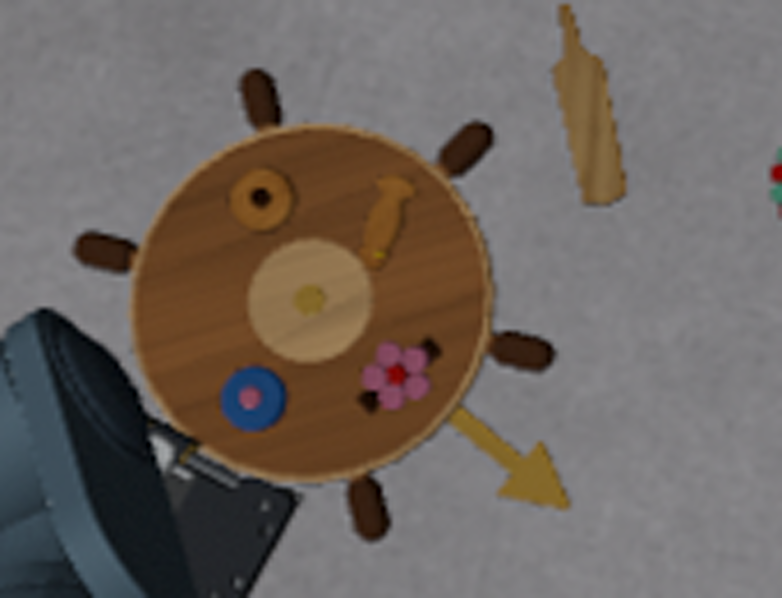

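The flower is at (397,374), close to the line of the arrow.

```bash
python3 - <<'E'
from h import *
d=np.load("pics/t3.png.npz"); c=P(d,310,300,34)
v=P(d,397,374,44)-c; t=P(d,569,508,5)-c; w=P(d,457,415,5)-P(d,310,300,34)
a=lambda v:np.degrees(np.arctan2(v[1],v[0]))
r=np.hypot(*v[:2]); print(a(v),a(t),a(w),a(t-w),r,"off mm",r*np.sin(np.radians(a(v)-a(t))))
E
```

```text
-127.84684837109663 -127.53950643515562 -127.28355246664935 -127.84506751386293 66.00218483784815 off mm -0.354042516850296
```

The flower is within about 0.4 mm of the arrow line. I'll back the finger off and lift it.

>>> step_arm(
  moves=[
    [[0, -0.2, 0, 0, 0, 0], [0, -0.4, 0, 0, 0, 0], [0, -0.4, 0, 0, 0, 0], [0, 0, -0.4, 0, 0, 0], [0, 0, -0.8, 0, 0, 0], [0, 0, -0.8, 0, 0, 0], [0, 0, -0.8, 0, 0, 0], [0, 0, -0.8, 0, 0, 0], [0, 0, -0.8, 0, 0, 0], [0, 0, -0.8, 0, 0, 0], [0, 0, -0.4, 0, 0, 0], [0, 0, 0, 0, 0, 0]],
  ],
)

```text
time_s: 11.25
tcp_pos: [377.6, 369.4, 332.2]
ee_rot: [0.225, 0.974, 0.002, 0.002]
wrist_force: [0.9, 0.5, 0.0]
gripper_width: 0.001
gripper_force: 0.0
```

>>> step_arm(
  moves=[
    [[0, 0, 0, 0, 0, 0], [0, 0, 0, 0, 0, 0], [0, 0, 0, 0, 0, 0], [0, 0, 0, 0, 0, 0], [0, 0, 0, 0, 0, 0], [0, 0, 0, 0, 0, 0]],
  ],
)

```text
time_s: 11.75
tcp_pos: [377.1, 369.2, 329.1]
ee_rot: [0.224, 0.974, -0.0, -0.0]
wrist_force: [-0.7, -0.6, -0.8]
gripper_width: 0.001
gripper_force: 0.0
```

```bash
python3 - <<'E'
from h import *
d=snap("top","pics/t4.png"); f=d["frame"][180:310,120:290,::-1]
cv2.imwrite("pics/c4.png",cv2.resize(f,None,fx=4.6,fy=4.6,interpolation=cv2.INTER_CUBIC))
E
```

```text
(no output)
```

View pics/c4.png

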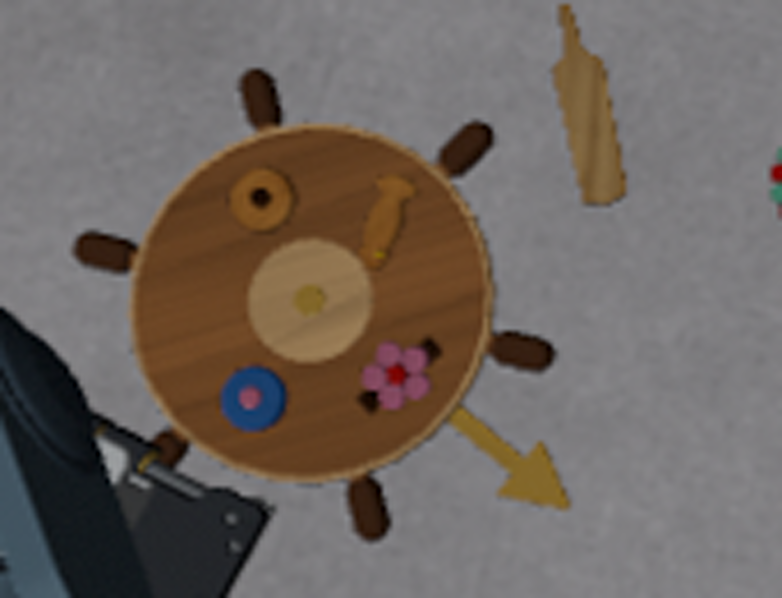

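The finger is clear of the display. The plate hasn't moved, and the flower is still at (397,374), in line with the arrow.

```bash
python3 -c "
from station import *
print(hand_in())"
```

```text
the job is handed in; nothing more can be done
None
```

The pink flower brooch is at the front, about 0.4 mm off the arrow line by the last camera measurement; the display is still, the arm is clear, and the job is handed in (no verdict was returned).

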